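Reset the slicing guide's fence and lock it

ROBOT

A 6-joint arm with a two-finger parallel gripper is mounted at the origin on a cart in front of the work surface, level with it; the furniture and walls round the work are solid. World frame = base frame: x ahead of the robot, y to its left, z up, the work surface at z = 0. Lengths are in m, angles in degrees, forces in N, time in s.
With the tool pointing down it reaches from about 0.25 to 0.725 m from the base axis. Payload 9.7 kg.
Tool frame: the origin (TCP) lies where the fingers leave the gripper's body, on its centre line; the fingertips stand 73 mm ahead of it and the grasp point (between the pads) lies 54 mm ahead of it; z points along the fingers, y is the line along which they close (so a half turn about z gives the same grasp; the last joint's range is limited). The gripper opens to 85 mm and grips with 20 to 120 N. Pads are 22 mm wide; open, the fingers measure 114 mm over their backs; the gripper's body (76 mm by 85 mm) begins 54 mm behind the grasp point. The pads swing forward as they close: fully open they stand 13 mm farther back than shut.
Start: joints at [66.005, 4.979, 10.078, 95.1, 0, 90], TCP at [0.224, 0.502, 0.304] pointing down, gripper open.
Joint ranges: [-179.16, 179.16], [-48.56, 103.87], [-65.8, 70.77], [-126.05, 130.52], [-82.76, 87.17], [-180, 180]. Speed limits (degrees/s): [127.2, 127.2, 147.25, 180, 180, 180].

INTERFACE

Orientations are given as [roll, pitch, yaw] about the fixed x, y, z axes, in that order (R = Rz(yaw) Ry(pitch) Rx(roll)).
In Python, from workcell import sensors, imaging, bot gives the robot as it stands.
- The arm moves only by the tool apply_moves, never from a script. Its argument "rows" is a list of rows, each a list of 3 entries, a list of its own where there are three numbers: the shift along the tool's x, y, z in units of 10 cm (1.0 is 10 cm), then the turn, a rotation vector about the tool's x, y, z in units of 30 degrees (1.0 is 30 degrees), then the opening, from 0 (shut) to 1 (fully open). A call has 1 to 20 rows; each row is the pose to reach, as a shift and turn from the pose commanded when the call began, along the tool's axes at that moment; what a row does not reach only later rows make up. A row lasts 1/10 s, in which the tool goes at most 50 mm and 8.59 degrees, less where a joint would pass 70% of its speed; a pose out of reach is approached as far as the arm can. A call with a number of a shift or a turn outside -1 to 1 is refused whole. A call with a gripper value outside its range is refused whole. The fingers move at their own pace and stop on an object; "force" is the grip in N (left out, the last holds). Time passes only in rows, so rows that repeat a pose let the fingers close. It gives the time, the measured TCP pose, the force, the opening and the grip force at its end, in the units of the state.
- sensors.get_obs(): the state, without advancing time (a new reading comes with each control period).
- imaging.camera(name): name is "scene" or "top" or "wrist"; returns (picture, depth): 400x640x3 uint8, red, green, blue; 400x640 float32, m along the optical axis (not along the pixel's ray), 0 where there is no reading.
- imaging.get_calibration(name): a dict with "intrinsics" (3x3 intrinsics, pixels), "world_from_camera" (4x4, takes a point from camera to world coordinates). Camera axes: x right, y down, z forward; pixel columns grow to the right and rows downward; lengths in m; the calibration is good to about 2 mm. A picture is of the moment at which its call begins: read the wrist's pose just before it. get_calibration takes no time and is no camera call; for the wrist camera it gives the pose at the moment of the call.
- bot.job_done(): hands the job in; it is judged then, once.
The state is a dict: "time": time; "q": joint angles; "qd": joint speeds; "joint_efforts": joint torques, N m; "ee_pos": TCP position; "tcp_rot": TCP orientation; "wrist_force": force on the tool from outside, world axes, zero at the start; "torque": the same for the moment, N m; "opening": finger opening in m; "grasp_force": force on a finger pad.
Only numpy, scipy, OpenCV 4.12 (cv2) and the standard library are available. Lean on these libraries where they do the work, as an engineer would, in place of code of your own. Each camera call takes 0.05 s, during which the arm holds its last target. There are 200 camera calls.

TASK

On the bamboo slicing guide, loosen the red lock nut well (about a sixth of a turn or more, anticlockwise), turn the black adjuster knob clockwise until the blue fence's pointer is in line with the red rider on the scale, then tighten the red nut fully again and let go. Leave the pepper mill standing where it is.

Things in the scene. Friction and masses are not known exactly. Their poses are not given: they have to be found in the camera images.
- lock_nut (a joint): angle of the red nut about its upright axis: 0 = fully tight (stop), grows anticlockwise seen from above as it loosens, stop at 1.3 (fully loose). Stiff: about 0.2 Nm, 0.3 Nm near tight; stays where left. Below about 0.3 it clamps the fence's bar, so that the black knob holds against about 1.5 Nm.
- lock_nut_grip (a point): point to grip the red nut: on its turning axis, 10 mm below its top and 78 mm above the worktop. The nut's wing is an upright bar 50 mm long, 12 mm thick and 36 mm high (24 mm of it clear below this point, then a round skirt 34 mm across); pinch it across its thickness. The point's x axis lies along the bar, y across it, z up. It stands on a grey block 46 mm square near the robot's side of the guide, to the left as the guide is seen from that side.
- adjuster_grip (a point): the same point on the black adjuster knob, of the same shape and size, 140 mm to the right of the red nut on its own grey block. The point's x axis lies along the bar, y across it, z up. It turns clockwise seen from above, easily (0.2 Nm) once the nut is loose, from its start at a stop through 1.6 rad; each radian moves the blue fence 40 mm towards the knob's side (-y of the fence). It stays where left.
- fence_pointer (a point): black pointer line at the far end of the blue fence's top edge (fence: a bar 135 mm long, 10 mm wide, top 42 mm above the worktop, reaching away from the robot across the bed). The fence slides along this point's y axis, towards -y as the black knob is turned clockwise.
- red_mark (a point): near end of the small red rider (8 mm wide) clipped on the aluminium scale rail along the guide's far edge; same axes as the fence pointer. The fence is in line when the two points agree in y. It is fixed and 22 to 50 mm towards -y of the pointer at the start.
- pepper_mill: dark wooden pepper mill, 58 mm wide, 150 mm tall, loose bystander on the worktop beside the guide; origin at the centre of its underside

How it is judged (in metres and radians):
On the way, in this order (a step that is already met when the one before it is completed fails the run):
1. the red nut is loosened (past 0.7 rad) (value of joint lock_nut above 0.7 rad), for 0.2 s.
2. with the nut loose, the fence's pointer is within 10 mm of the red rider along the scale (value of joint lock_nut above 0.5 rad and y of fence_pointer in the frame of red_mark between -0.01 and 0.01 m), for 0.2 s.
At the end, for the whole second after the job is handed in: The red nut is tight again (within 0.17 rad of its stop) and the fence's pointer is within 10 mm of the red rider along the scale (value of joint lock_nut below 0.17 rad and y of fence_pointer in the frame of red_mark between -0.01 and 0.01 m); the robot touches nothing.
It fails at once if the pepper mill is shifted more than 30 mm or knocked over (distance of pepper_mill from where it was at the start of the episode above 0.03 m or angle between pepper_mill's own z axis and vertical above 0.5 rad).
It also fails if it takes over 61 s, if anything falls off the work surface, if the arm or the gripper's body presses on something with over 40 N, if the wrist force passes 120 N, or if a joint passes its speed limit or range.

## Working session

There is one attempt and no reset: what is moved stays moved. The work goes in short steps, Python scripts to look and compute and a tool call to move; the robot and the scene stay as the last step left them, time stands still between calls to the robot, and variables do not carry over. Pictures are saved under pics/ and viewed, at most 10 in all, crops included, and the job is handed in when it is done.

Besides the shell and the picture viewer there is one more tool, called after "Call:" as name(argument=value, ...) on one line, values as JSON. apply_moves: Moves the arm, as the interface text tells. Its arguments: {"type":"object","properties":{"rows":{"type":"array"},"force":{"type":"number"}},"required":["rows"]}

```bash
mkdir -p pics; cat > h.py <<'E'
import numpy as np, cv2
from workcell import sensors, imaging, bot
def cam(n):
    c=imaging.get_calibration(n); p,d=imaging.camera(n); return p,d,np.array(c["intrinsics"]),np.array(c["world_from_camera"])
def ray(K,T,u,v,z):
    d=T[:3,:3]@np.linalg.inv(K)@np.array([u,v,1.]); o=T[:3,3]; return o+d*(z-o[2])/d[2]
def cloud(d,K,T):
    v,u=np.mgrid[:400,:640]; P=np.stack([(u-K[0,2])/K[0,0]*d,(v-K[1,2])/K[1,1]*d,d],-1); return P@T[:3,:3].T+T[:3,3]
E
python3 - <<'E'
from h import *
for n in("top","scene"):
    p,d,K,T=cam(n); cv2.imwrite(f"pics/{n}0.png",p[:,:,::-1]); np.savez(f"{n}0.npz",p=p,d=d,K=K,T=T); print(n,T.round(3).tolist(),K[0,0])
o=sensors.get_obs(); print(o["time"],o["ee_pos"],o["tcp_rot"],o["opening"])
E
```

```text
top [[-0.014, -0.979, 0.205, 0.359], [-1.0, 0.014, -0.001, 0.155], [-0.002, -0.205, -0.979, 0.944], [0.0, 0.0, 0.0, 1.0]] 428.1900681787888
scene [[0.885, -0.235, 0.401, 0.217], [-0.465, -0.433, 0.772, -0.48], [-0.008, -0.87, -0.492, 0.512], [0.0, 0.0, 0.0, 1.0]] 374.1382936461798
0.1 [0.22362689 0.50238301 0.30326539] [-1.79934488e+02  6.38836223e-04  1.56005385e+02] 0.08524765160311569
```

View pics/top0.png

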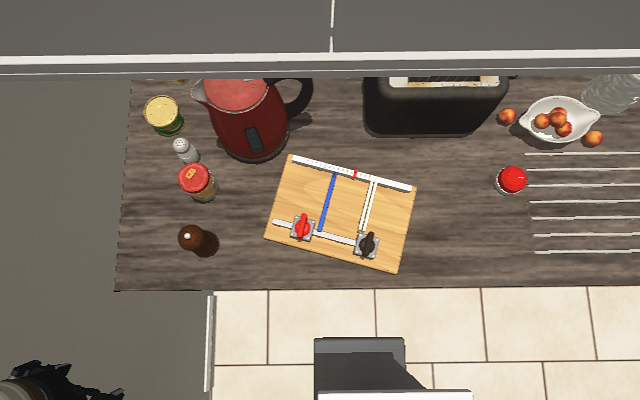

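View pics/scene0.png

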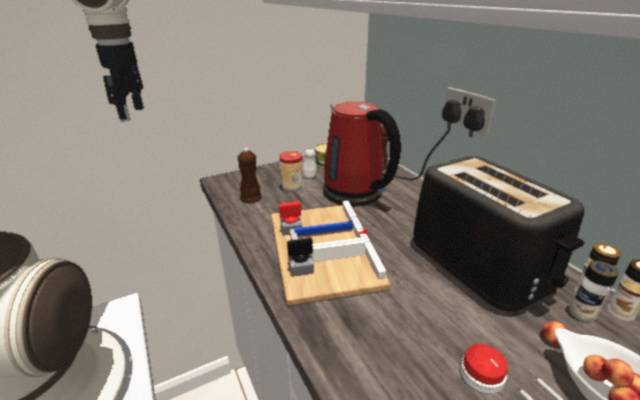

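The top view shows the red nut at (302,228), black knob at (367,244), blue fence from (321,230) to (334,174), rider at (355,173), and the mill well away at (190,238). Next I measure them.

```bash
python3 - <<'E'
from h import *
for n in("top",):
    z=np.load(n+"0.npz"); p,d,K,T=z["p"],z["d"],z["K"],z["T"]
    hsv=cv2.cvtColor(p,cv2.COLOR_RGB2HSV); W=cloud(d,K,T)
    H,S,V=hsv[...,0],hsv[...,1],hsv[...,2]
    board=np.zeros((400,640),bool); board[150:275,262:420]=1
    red=((H<6)|(H>174))&(S>150)&(V>80)&board
    blue=(H>105)&(H<130)&(S>120)&board
    blk=(V<60)&board
    def fit(m,zz,nm):
        v,u=np.nonzero(m); 
        if len(v)<4: print(nm,len(v));return
        P=np.array([ray(K,T,a,b,zz) for a,b in zip(u,v)])[:,:2]
        Q=W[m]
        (c,s,a)=cv2.minAreaRect(P.astype(np.float32)*1000)
        w,V2=np.linalg.eigh(np.cov(P.T)); x=V2[:,1]
        print(nm,len(v),"mean",P.mean(0).round(4),"rect",np.round(c,1),np.round(s,1),"ang",np.degrees(np.arctan2(x[1],x[0])).round(1),"depth med",np.median(Q,0).round(4), "zpct",np.percentile(Q[:,2],[5,50,95]).round(3))
    yy,xx=np.mgrid[:400,:640]
    fit(red&(yy>200),.088,"nut all"); fit(red&(yy>200)&(W[...,2]>.08),.088,"nut top")
    fit(blk&(xx>350)&(yy>225),.088,"knob all"); fit(blk&(xx>350)&(yy>225)&(W[...,2]>.08),.088,"knob top")
    fit(blue,.042,"fence"); fit(blue&(W[...,2]>.036),.042,"fence top"); fit(red&(yy<185),.03,"rider")
    m=red&(yy<185); print("rider z",np.sort(W[m][:,2]).round(3))
    big=cv2.resize(p[145:280,255:425],None,fx=4.7,fy=4.4,interpolation=cv2.INTER_CUBIC); cv2.imwrite("pics/crop1.png",big[:,:,::-1])
E
```

```text
nut all 246 mean [0.481  0.1867] rect [483.3 186.8] [28.2 50.8] ang 169.7 depth med [0.4829 0.1868 0.0852] zpct [0.05  0.085 0.09 ]
nut top 142 mean [0.4833 0.1875] rect [483.9 187.1] [12.2 49.3] ang 167.1 depth med [0.4825 0.187  0.0874] zpct [0.083 0.087 0.09 ]
knob all 117 mean [0.4386 0.0589] rect [428.8  39.3] [81.3 70.1] ang -172.5 depth med [0.4413 0.0585 0.0598] zpct [0.004 0.06  0.088]
knob top 36 mean [0.4433 0.0549] rect [444.3  52.1] [15.4 47.8] ang 168.0 depth med [0.4424 0.0551 0.0858] zpct [0.082 0.086 0.09 ]
fence 237 mean [0.5393 0.136 ] rect [542.  135.1] [  8.6 133.5] ang 164.0 depth med [0.5381 0.1366 0.0419] zpct [0.039 0.042 0.044]
fence top 237 mean [0.5393 0.136 ] rect [542.  135.1] [  8.6 133.5] ang 164.0 depth med [0.5381 0.1366 0.0419] zpct [0.039 0.042 0.044]
rider 29 mean [0.6077 0.0716] rect [607.4  71.9] [ 7.6 19.5] ang 162.7 depth med [0.6042 0.0727 0.0428] zpct [0.033 0.043 0.048]
rider z [-0.001  0.031  0.036  0.036  0.038  0.04   0.04   0.04   0.041  0.041
  0.041  0.042  0.043  0.043  0.043  0.043  0.044  0.044  0.044  0.045
  0.046  0.046  0.048  0.048  0.048  0.048  0.048  0.048  0.049]
```

View pics/crop1.png

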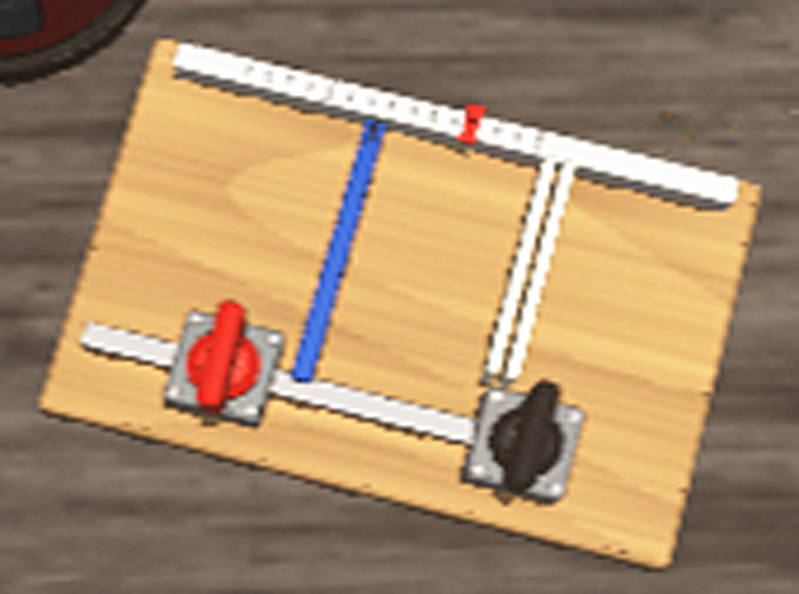

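The crop shows the pointer at the far end of the blue fence (crop 372,128) and the rider at (474,125). The fence is about 43 mm from the rider along the scale, and the guide is yawed about -16°. Moving towards the nut now.

Call:
apply_moves(rows=[[[-0.45,-0.23,0.1],[0,0,0],1],[[-0.914,-0.456,0.2],[0,0,0],1],[[-0.914,-0.456,0.2],[0,0,0],1]])

```text
time: 0.4
ee_pos: [0.2906, 0.4204, 0.2827]
tcp_rot: [-179.9, 0.0, 155.8]
wrist_force: [0.4, 0.9, -0.2]
opening: 0.0856
grasp_force: 0.0
```

Call:
apply_moves(rows=[[[-0.45,-0.23,0.1],[0,0,0],1],[[-0.914,-0.456,0.2],[0,0,0],1],[[-0.914,-0.456,0.2],[0,0,0],1]])

```text
time: 0.7
ee_pos: [0.3555, 0.3417, 0.2627]
tcp_rot: [-179.9, 0.0, 155.8]
wrist_force: [-0.1, 0.7, 0.7]
opening: 0.0852
grasp_force: 0.0
```

Call:
apply_moves(rows=[[[-0.45,-0.23,0.1],[0,0,0],1],[[-0.914,-0.456,0.1],[0,0,0],1],[[-0.914,-0.456,0.1],[0,0,0],1]])

```text
time: 1.0
ee_pos: [0.4206, 0.2632, 0.2535]
tcp_rot: [-179.9, 0.0, 155.8]
wrist_force: [-0.3, 0.5, 0.2]
opening: 0.0853
grasp_force: 0.0
```

Call:
apply_moves(rows=[[[-0.45,-0.23,0],[0,0,-0.15],0.6],[[-0.914,-0.456,0],[0,0,-0.37],0.6],[[-0.914,-0.456,0],[0,0,-0.37],0.6],[[-0.914,-0.456,0],[0,0,-0.37],0.6],[[-0.914,-0.456,0],[0,0,-0.37],0.6]])

```text
time: 1.5
ee_pos: [0.4829, 0.1883, 0.2539]
tcp_rot: [180.0, -0.0, 167.1]
wrist_force: [-1.1, 0.4, 0.3]
opening: 0.0511
grasp_force: 0.0
```

```bash
cat >> h.py <<'E'
from scipy.spatial.transform import Rotation as Ro
def togo(x,y,z,yaw):
    o=sensors.get_obs(); R=Ro.from_euler("xyz",o["tcp_rot"],degrees=True); d=R.inv().apply(np.array([x,y,z])-o["ee_pos"])
    e=(R.inv()*Ro.from_euler("xyz",[180,0,yaw],degrees=True)).as_rotvec(degrees=True)
    print("t",o["time"],"pos",o["ee_pos"].round(4),"rot",o["tcp_rot"].round(2),"q",np.round(o["q"],1),"f",np.round(o["wrist_force"],1),"open",o["opening"]); print("  to go",(d*10).round(3),(e/30).round(3))
E
python3 - <<'E'
from h import *
togo(.4835,.187,.134,167)
p,d,K,T=cam("wrist"); cv2.imwrite("pics/w1.png",p[:,:,::-1]); np.savez("w1.npz",p=p,d=d,K=K,T=T)
hsv=cv2.cvtColor(p,cv2.COLOR_RGB2HSV); H,S,V=cv2.split(hsv); W=cloud(d,K,T)
red=((H<6)|(H>174))&(S>150)&(V>80)&(W[...,2]>.08)&(W[...,2]<.1)
v,u=np.nonzero(red); print(len(v))
P=np.array([ray(K,T,a,b,.088)[:2] for a,b in zip(u,v)],np.float32)
if len(v): print(cv2.minAreaRect(P*1000),W[red].mean(0))
E
```

```text
t 1.5 pos [0.4829 0.1883 0.2539] rot [ 1.7999e+02 -3.0000e-02  1.6708e+02] q [21.3 -0.1 -0.7 89.4  0.  34.2] f [-1.1  0.4  0.3] open 0.051080399585831764
  to go [-0.009 -0.012  1.199] [ 0.    -0.001  0.003]
1644
((593.7957763671875, 289.5155944824219), (289.0963439941406, 170.0155487060547), 67.07713317871094) [0.5375135  0.29679019 0.09238256]
```

View pics/w1.png

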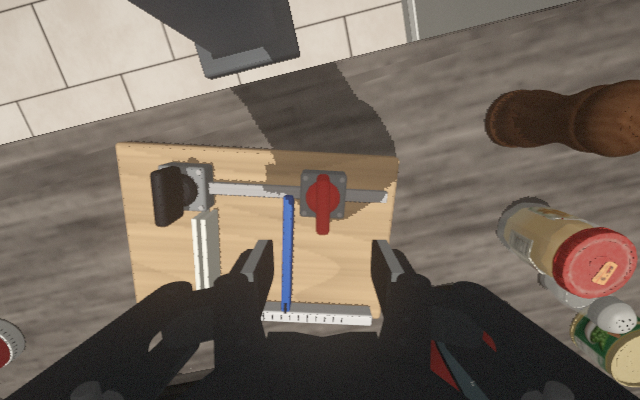

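The wrist view shows the nut at (322,205), the knob at (170,193), the fence pointer at (287,308), and the fingers framing the bottom. I'll refine the nut and knob positions from this image.

```bash
python3 - <<'E'
from h import *
z=np.load("w1.npz"); p,d,K,T=z["p"],z["d"],z["K"],z["T"]
H,S,V=cv2.split(cv2.cvtColor(p,cv2.COLOR_RGB2HSV)); W=cloud(d,K,T); yy,xx=np.mgrid[:400,:640]
def f(m,zz,n):
    m=cv2.morphologyEx(m.astype(np.uint8),cv2.MORPH_OPEN,np.ones((2,2)))>0
    v,u=np.nonzero(m); P=np.array([ray(K,T,a,b,zz)[:2] for a,b in zip(u,v)],np.float32)
    x=np.linalg.eigh(np.cov(P.T))[1][:,1]
    r=cv2.minAreaRect(P*1000); print(n,len(v),np.round(r[0],1),np.round(r[1],1),r[2],"pca",np.degrees(np.arctan2(x[1],x[0])),"3d",W[m].mean(0).round(4))
f(((H<6)|(H>174))&(S>150)&(W[...,2]>.083)&(yy<250)&(xx>290)&(xx<360),.088,"nut")
f((V<60)&(W[...,2]>.083)&(W[...,2]<.095)&(yy<235)&(xx>140)&(xx<200),.088,"knob")
f((H>105)&(H<130)&(S>120)&(W[...,2]>.036)&(yy<320),.042,"fence")
E
```

```text
nut 707 [486.  189.1] [11.1 48.1] 76.79861450195312 pca 167.12481541591632 3d [0.4857 0.1892 0.0862]
knob 141 [445.9  62.1] [ 7.6 41.2] 82.45196533203125 pca 166.99037878735672 3d [0.4424 0.0616 0.0861]
fence 898 [545.5 136.5] [  9.  132.5] 73.98243713378906 pca 164.1148429337179 3d [0.5414 0.1377 0.0427]
```

Call:
apply_moves(rows=[[[-0.02,0,0.4],[0,0,0],0.6],[[-0.02,0,0.7],[0,0,0],0.6],[[-0.02,0,0.7],[0,0,0],0.6]])

```text
time: 1.85
ee_pos: [0.4831, 0.1874, 0.1802]
tcp_rot: [-179.8, -0.3, 167.2]
wrist_force: [0.3, -0.3, 0.3]
opening: 0.0514
grasp_force: 0.0
```

Call:
apply_moves(rows=[[[0,0,0.2],[0,0,0],0.6],[[0,0,0.4],[0,0,0],0.6],[[0,0,0.49],[0,0,0],0.6],[[0,0,0.49],[0,0,0],0.6],[[0,0,0.49],[0,0,0],0],[[0,0,0.49],[0,0,0],0],[[0,0,0.49],[0,0,0],0],[[0,0,0.49],[0,0,0],0],[[0,0,0.49],[0,0,0],0],[[0,0,0.49],[0,0,0],0]], force=80)

```text
time: 2.85
ee_pos: [0.4861, 0.1878, 0.1364]
tcp_rot: [179.8, 0.1, 167.1]
wrist_force: [-0.8, 6.6, 4.6]
opening: 0.0107
grasp_force: 78.9
```

Call:
apply_moves(rows=[[[0,0,0],[0,0,-0.12],0],[[0,0,0],[0,0,-0.25],0],[[0,0,0],[0,0,-0.38],0],[[0,0,0],[0,0,-0.5],0],[[0,0,0],[0,0,-0.62],0],[[0,0,0],[0,0,-0.75],0],[[0,0,0],[0,0,-0.88],0],[[0,0,0],[0,0,-1.0],0],[[0,0,0],[0,0,-1.0],0]])

```text
time: 3.75
ee_pos: [0.4861, 0.1876, 0.1364]
tcp_rot: [179.9, 0.2, -162.7]
wrist_force: [-0.6, 5.7, 3.8]
opening: 0.0106
grasp_force: 78.8
```

```bash
python3 - <<'E'
from h import *
togo(.485,.188,.136,227); o=sensors.get_obs(); print(o["torque"],o["grasp_force"])
E
```

```text
t 3.75 pos [0.4861 0.1876 0.1364] rot [ 1.7989e+02  1.7000e-01 -1.6274e+02] q [ 21.1   1.  -12.6  76.2   0.1   3.8] f [-0.6  5.7  3.8] open 0.010558911357714269
  to go [0.009 0.007 0.004] [ 0.002  0.006 -0.991]
[0.85717002 0.01202862 0.14054498] 78.84658455848694
```

Turning well. Another 28° gives about 1.0 rad in total, after which I hold, release and lift.

Call:
apply_moves(rows=[[[0,0,0],[0,0,-0.12],0],[[0,0,0],[0,0,-0.25],0],[[0,0,0],[0,0,-0.38],0],[[0,0,0],[0,0,-0.5],0],[[0,0,0],[0,0,-0.62],0],[[0,0,0],[0,0,-0.75],0],[[0,0,0],[0,0,-0.88],0],[[0,0,0],[0,0,-0.95],0],[[0,0,0],[0,0,-0.95],0],[[0,0,0],[0,0,-0.95],0],[[0,0,0],[0,0,-0.95],0]])

```text
time: 4.85
ee_pos: [0.4862, 0.1876, 0.1364]
tcp_rot: [-180.0, 0.2, -134.4]
wrist_force: [0.6, 5.6, 4.7]
opening: 0.0107
grasp_force: 79.0
```

Call:
apply_moves(rows=[[[0,0,0],[0,0,0],0.5],[[0,0,0],[0,0,0],0.5],[[0,0,0],[0,0,0],0.5],[[0,0,0],[0,0,0],0.5],[[0,0,-0.3],[0,0,0],0.5],[[0,0,-0.7],[0,0,0],0.6],[[0,0,-0.8],[0,0,0.3],0.6],[[0,0,-0.8],[0,0,0.6],0.6],[[0,0,-0.8],[0,0,0.97],0.6],[[0,0,-0.8],[0,0,0.97],0.6]])

```text
time: 5.85
ee_pos: [0.4855, 0.1866, 0.215]
tcp_rot: [-180.0, -0.0, -163.8]
wrist_force: [-0.2, 0.3, -0.2]
opening: 0.0509
grasp_force: 0.0
```

```bash
python3 - <<'E'
from h import *
togo(.4455,.0525,.216,167)
p,d,K,T=cam("top"); np.savez("top1.npz",p=p,d=d,K=K,T=T); cv2.imwrite("pics/top1.png",p[100:300,220:480,::-1].repeat(3,0).repeat(3,1))
E
```

```text
t 5.85 pos [0.4855 0.1866 0.215 ] rot [-179.99   -0.   -163.83] q [21.   0.  -4.9 85.1 -0.   4.9] f [-0.2  0.3 -0.2] open 0.05093909447529955
  to go [ 0.757 -1.177 -0.01 ] [-0.     0.     0.972]
```

View pics/top1.png

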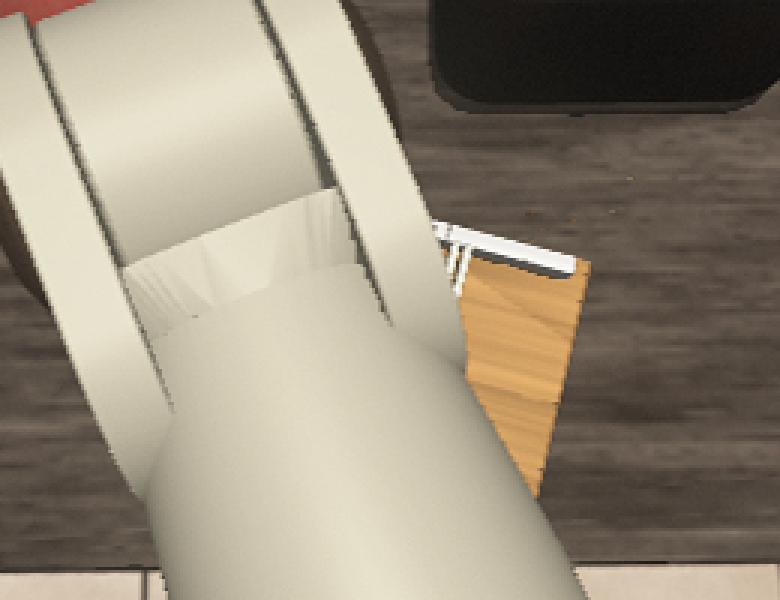

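The arm hides the guide from the top camera, so I'll look with the wrist camera once over the knob.

Call:
apply_moves(rows=[[[0.2,-0.3,0],[0,0,0],0.6],[[0.37,-0.588,0],[0,0,0],0.6]])

```text
time: 6.1
ee_pos: [0.4662, 0.1194, 0.2145]
tcp_rot: [-180.0, -0.0, -163.3]
wrist_force: [0.5, 0.7, -0.2]
opening: 0.0511
grasp_force: 0.0
```

Call:
apply_moves(rows=[[[0.2,-0.3,0],[0,0,0.25],0.6],[[0.37,-0.588,0],[0,0,0.5],0.6],[[0.37,-0.588,0],[0,0,0.75],0.6],[[0.37,-0.588,0],[0,0,0.97],0.6],[[0.37,-0.588,0],[0,0,0.97],0.6],[[0.37,-0.588,0],[0,0,0.97],0.6]])

```text
time: 6.7
ee_pos: [0.4479, 0.0529, 0.2149]
tcp_rot: [-180.0, -0.0, 167.6]
wrist_force: [-0.3, -0.6, -0.5]
opening: 0.0513
grasp_force: 0.0
```

```bash
cat >> h.py <<'E'
def meas(p,d,K,T):
    H,S,V=cv2.split(cv2.cvtColor(p,cv2.COLOR_RGB2HSV)); W=cloud(d,K,T); X,Y,Z=W[...,0],W[...,1],W[...,2]
    def f(m,zz,n):
        v,u=np.nonzero(m)
        if len(v)<6: print(n,"few"); return
        P=np.array([ray(K,T,a,b,zz)[:2] for a,b in zip(u,v)],np.float32); x=np.linalg.eigh(np.cov(P.T))[1][:,1]
        r=cv2.minAreaRect(P*1000); c=P.mean(0)
        print(n,len(v),"px",u.mean().round(),v.mean().round(),"rect",np.round(r[0],1),np.round(r[1],1),"pca",np.degrees(np.arctan2(x[1],x[0])).round(1),"mean",c.round(4),"gy",(c@[.2756,.9613]).round(4),"medz",np.median(Z[m]).round(4))
    red=((H<6)|(H>174))&(S>150)
    near=lambda x,y,r:(np.hypot(X-x,Y-y)<r)
    f(red&near(.485,.188,.04)&(Z>.08),.088,"nut")
    f((V<70)&near(.446,.053,.035)&(Z>.08)&(Z<.094),.088,"knob")
    f((H>105)&(H<130)&(S>120)&near(.54,.11,.12)&(Z>.036)&(Z<.05),.042,"fence")
    f(red&near(.606,.072,.04)&(Z>.03)&(Z<.055),.045,"rider")
E
python3 - <<'E'
from h import *
togo(.4471,.0531,.136,167)
for n in("wrist","scene"):
    r=cam(n); print(n); meas(*r); cv2.imwrite(f"pics/{n}2.png",r[0][:,:,::-1])
E
```

```text
t 6.7 pos [0.4479 0.0529 0.2149] rot [-180.     -0.    167.65] q [  6.7  -9.5 -13.7  85.7  -0.   19.1] f [-0.3 -0.6 -0.5] open 0.05134012736479436
  to go [0.008 0.    0.789] [-0.    -0.     0.022]
wrist
nut 1049 px 509.0 228.0 rect [484.4 185.3] [53.8 11.9] pca 46.1 mean [0.484  0.1849] gy 0.3111 medz 0.0885
knob 1000 px 323.0 215.0 rect [446.2  53.6] [11.8 48.8] pca 164.7 mean [0.445  0.0541] gy 0.1747 medz 0.0885
fence 692 px 434.0 246.0 rect [514.2 141.8] [11.8 73.6] pca 164.2 mean [0.5106 0.1442] gy 0.2793 medz 0.043
rider few
scene
nut 40 px 287.0 208.0 rect [478.1 174.4] [33.8 13.1] pca 61.3 mean [0.4762 0.1714] gy 0.296 medz 0.0867
knob 126 px 300.0 242.0 rect [447.5  45.9] [17.6 44.9] pca 163.9 mean [0.4479 0.0458] gy 0.1675 medz 0.0857
fence 211 px 322.0 227.0 rect [543.7 129.2] [ 18.5 130.2] pca 163.0 mean [0.541  0.1308] gy 0.2748 medz 0.0407
rider 18 px 363.0 231.0 rect [609.3  68.1] [22.6 11.8] pca -162.4 mean [0.6096 0.069 ] gy 0.2343 medz 0.0441
```

View pics/wrist2.png

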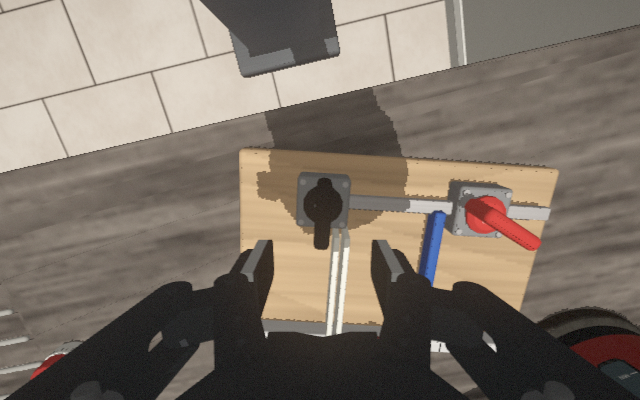

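The wrist view shows the nut turned about 58° (509,228), the knob under the gripper (323,210), and the fence still at its start (434,246). Descending onto the knob.

Call:
apply_moves(rows=[[[0.01,0,0.4],[0,0,0],0.6],[[0.01,0,0.7],[0,0,0],0.6],[[0.01,0,0.79],[0,0,0.05],0.6],[[0.01,0,0.79],[0,0,0.05],0.6],[[0.01,0,0.79],[0,0,0.05],0],[[0.01,0,0.79],[0,0,0.05],0],[[0.01,0,0.79],[0,0,0.05],0],[[0.01,0,0.79],[0,0,0.05],0],[[0.01,0,0.79],[0,0,0.05],0],[[0.01,0,0.79],[0,0,0.05],0]])

```text
time: 7.8
ee_pos: [0.4477, 0.0534, 0.1376]
tcp_rot: [179.9, 0.1, 165.9]
wrist_force: [-1.3, 2.1, 6.6]
opening: 0.0104
grasp_force: 78.2
```

Call:
apply_moves(rows=[[[0,0,0],[0,0,0.12],0],[[0,0,0],[0,0,0.25],0],[[0,0,0],[0,0,0.38],0],[[0,0,0],[0,0,0.5],0],[[0,0,0],[0,0,0.62],0],[[0,0,0],[0,0,0.75],0],[[0,0,0],[0,0,0.88],0],[[0,0,0],[0,0,1.0],0],[[0,0,0],[0,0,1.0],0]])

```text
time: 8.7
ee_pos: [0.4476, 0.0534, 0.1375]
tcp_rot: [179.9, 0.1, 135.8]
wrist_force: [-0.3, 1.5, 5.3]
opening: 0.0102
grasp_force: 78.1
```

```bash
python3 - <<'E'
from h import *
togo(.446,.0531,.136,105)
for n in("wrist","scene","top"):
    r=cam(n); print(n); meas(*r)
E
```

```text
t 8.7 pos [0.4476 0.0534 0.1375] rot [1.7986e+02 8.0000e-02 1.3580e+02] q [  6.8  -8.7 -21.7  76.9   0.   51. ] f [-0.3  1.5  5.3] open 0.01018314068157004
  to go [ 0.01  -0.014  0.015] [5.000e-03 1.000e-03 1.027e+00]
wrist
nut 2542 px 596.0 126.0 rect [477.8 178.9] [37.9 11.7] pca -135.3 mean [0.4777 0.1788] gy 0.3035 medz 0.0883
knob 2764 px 322.0 265.0 rect [446.   55.1] [37.1 43.3] pca 135.4 mean [0.4448 0.0563] gy 0.1767 medz 0.0885
fence 2712 px 484.0 254.0 rect [535.2 115.3] [ 11.5 128.1] pca 163.7 mean [0.5295 0.1178] gy 0.2592 medz 0.0429
rider few
scene
nut few
knob 110 px 301.0 243.0 rect [448.4  42.8] [30.4 40.3] pca 159.6 mean [0.4487 0.0405] gy 0.1626 medz 0.0869
fence 174 px 331.0 231.0 rect [550.1 106.5] [ 14.3 107.3] pca 163.9 mean [0.55   0.1069] gy 0.2544 medz 0.0404
rider 17 px 364.0 231.0 rect [610.   67.8] [22.7 10.8] pca -156.5 mean [0.6102 0.0689] gy 0.2344 medz 0.0433
top
nut 142 px 302.0 225.0 rect [484.2 186.9] [48.9 11.4] pca -135.1 mean [0.4839 0.1871] gy 0.3132 medz 0.0875
knob few
fence 225 px 335.0 205.0 rect [536.5 116.1] [  8.3 132.9] pca 163.8 mean [0.5345 0.1167] gy 0.2595 medz 0.0419
rider 27 px 355.0 173.0 rect [603.3  73.1] [ 6.9 19.2] pca 161.1 mean [0.6033 0.073 ] gy 0.2364 medz 0.0433
```

About 23 mm remain, or 33°.

Call:
apply_moves(rows=[[[0,0,0],[0,0,0.12],0],[[0,0,0],[0,0,0.25],0],[[0,0,0],[0,0,0.38],0],[[0,0,0],[0,0,0.5],0],[[0,0,0],[0,0,0.62],0],[[0,0,0],[0,0,0.75],0],[[0,0,0],[0,0,0.88],0],[[0,0,0],[0,0,1.0],0],[[0,0,0],[0,0,1.0],0]])

```text
time: 9.75
ee_pos: [0.4477, 0.0534, 0.1376]
tcp_rot: [179.8, -0.0, 105.8]
wrist_force: [-0.5, 2.1, 5.0]
opening: 0.0104
grasp_force: 78.1
```

Call:
apply_moves(rows=[[[0,0,0],[0,0,0.1],0],[[0,0,0],[0,0,0.1],0],[[0,0,0],[0,0,0.1],0],[[0,0,0],[0,0,0.1],0]])

```text
time: 10.15
ee_pos: [0.4477, 0.0534, 0.1375]
tcp_rot: [179.8, -0.0, 102.9]
wrist_force: [-1.3, 1.4, 6.2]
opening: 0.0103
grasp_force: 78.1
```

```bash
python3 - <<'E'
from h import *
togo(.446,.0531,.136,105)
for n in("wrist","scene","top"):
    r=cam(n); print(n); meas(*r)
cv2.imwrite("pics/top3.png",cv2.resize(r[0][145:280,255:425,::-1],None,fx=4.7,fy=4.4,interpolation=cv2.INTER_CUBIC))
E
```

```text
t 10.15 pos [0.4477 0.0534 0.1375] rot [ 1.7984e+02 -1.0000e-02  1.0292e+02] q [  6.8  -8.7 -21.7  76.9   0.   83.9] f [-1.3  1.4  6.2] open 0.010342229929678249
  to go [ 0.001 -0.017  0.015] [ 0.005 -0.    -0.069]
wrist
nut 692 px 458.0 8.0 rect [473.9 169. ] [18.3  7.1] pca -159.3 mean [0.4723 0.1696] gy 0.2932 medz 0.0865
knob 2770 px 322.0 265.0 rect [447.2  55.7] [43.3 36.7] pca 102.4 mean [0.4469 0.0575] gy 0.1785 medz 0.0885
fence 3088 px 468.0 201.0 rect [532.2  93.8] [  9.4 133.9] pca 163.9 mean [0.5292 0.0947] gy 0.2369 medz 0.043
rider 376 px 575.0 263.0 rect [606.1  72.4] [ 7.5 24.5] pca 164.1 mean [0.6062 0.0724] gy 0.2367 medz 0.0437
scene
nut few
knob 111 px 301.0 244.0 rect [446.7  44.1] [41.7 31.8] pca 106.6 mean [0.4474 0.04  ] gy 0.1617 medz 0.0876
fence 181 px 333.0 237.0 rect [543.6  83.7] [ 15.7 106.8] pca 163.8 mean [0.543  0.0852] gy 0.2315 medz 0.0408
rider 17 px 364.0 231.0 rect [610.   67.8] [22.7 10.8] pca -156.5 mean [0.6102 0.0689] gy 0.2344 medz 0.0434
top
nut 144 px 302.0 225.0 rect [484.2 186.9] [48.9 11.4] pca 45.1 mean [0.484  0.1871] gy 0.3133 medz 0.0874
knob few
fence 223 px 346.0 207.0 rect [529.9  93.8] [  8.6 133.7] pca 163.8 mean [0.5293 0.0944] gy 0.2366 medz 0.0421
rider 28 px 355.0 172.0 rect [604.   72.9] [ 6.9 19.3] pca 161.8 mean [0.604  0.0728] gy 0.2365 medz 0.0429
```

View pics/top3.png

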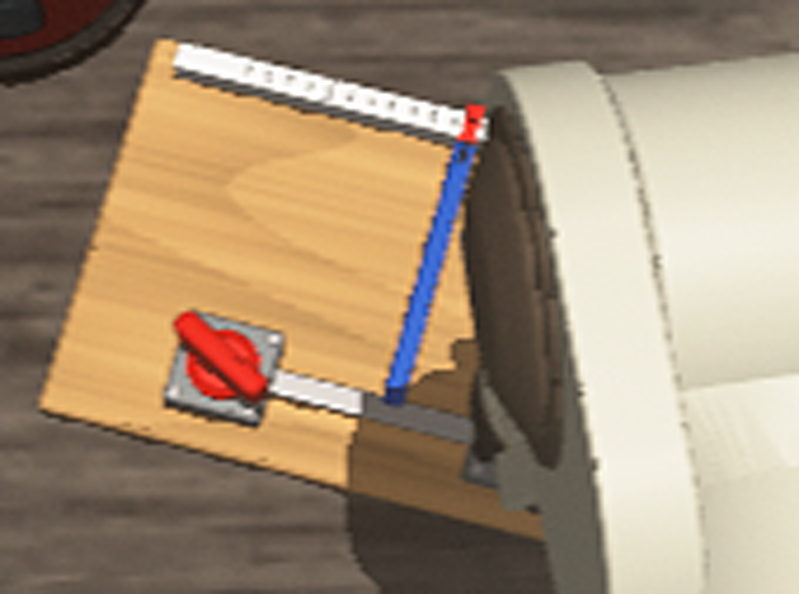

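The top view shows the fence pointer (crop 464,152) directly in line with the rider (474,125 along the tilted axis), and both measure gy = 0.2366. Now I release, lift, return to the nut and re-align to its bar.

Call:
apply_moves(rows=[[[0,0,0],[0,0,0],0.5],[[0,0,0],[0,0,0],0.5],[[0,0,0],[0,0,0],0.5],[[0,0,0],[0,0,0],0.6],[[0,0,-0.3],[0,0,0],0.6],[[0,0,-0.7],[0,0,0],0.6],[[0,0,-0.8],[0,0,0],0.6],[[0.3,0.17,-0.8],[0,0,0],0.6],[[0.61,0.336,-0.8],[0,0,0],0.6],[[0.61,0.336,-0.8],[0,0,0],0.6]])

```text
time: 11.3
ee_pos: [0.4667, 0.1226, 0.2153]
tcp_rot: [180.0, -0.0, 103.0]
wrist_force: [-0.1, -0.5, -0.1]
opening: 0.0515
grasp_force: 0.0
```

Call:
apply_moves(rows=[[[0.3,0.17,0],[0,0,-0.25],0.6],[[0.61,0.336,0],[0,0,-0.5],0.6],[[0.61,0.336,0],[0,0,-0.75],0.6],[[0.61,0.336,0],[0,0,-1.0],0.6],[[0.61,0.336,0],[0,0,-1.0],0.6]])

```text
time: 11.8
ee_pos: [0.485, 0.1869, 0.2154]
tcp_rot: [-179.9, -0.0, 133.0]
wrist_force: [-0.0, 0.0, -0.3]
opening: 0.051
grasp_force: 0.0
```

Call:
apply_moves(rows=[[[0,0,0],[0,0,-0.25],0.6],[[0,0,0],[0,0,-0.5],0.6],[[0,0,0],[0,0,-0.75],0.6],[[0,0,0],[0,0,-1.0],0.6]])

```text
time: 12.2
ee_pos: [0.4851, 0.1865, 0.2157]
tcp_rot: [-180.0, -0.0, 162.9]
wrist_force: [-0.5, -0.3, -0.1]
opening: 0.0513
grasp_force: 0.0
```

Call:
apply_moves(rows=[[[0,0,0],[0,0,-0.25],0.6],[[0,0,0],[0,0,-0.5],0.6],[[0,0,0],[0,0,-0.75],0.6],[[0,0,0],[0,0,-1.0],0.6]])

```text
time: 12.6
ee_pos: [0.4851, 0.1865, 0.2157]
tcp_rot: [-180.0, -0.0, -167.1]
wrist_force: [0.1, -0.2, -0.1]
opening: 0.0512
grasp_force: 0.0
```

Call:
apply_moves(rows=[[[0,0,0],[0,0,-0.25],0.6],[[0,0,0],[0,0,-0.5],0.6],[[0,0,0],[0,0,-0.75],0.6],[[0,0,0],[0,0,-1.0],0.6],[[0,0,0],[0,0,-1.0],0.6]])

```text
time: 13.1
ee_pos: [0.4851, 0.1866, 0.2158]
tcp_rot: [180.0, -0.0, -137.2]
wrist_force: [0.3, 0.2, -0.5]
opening: 0.0515
grasp_force: 0.0
```

```bash
python3 - <<'E'
from h import *
togo(.486,.1877,.136,225.5)
r=cam("wrist"); meas(*r)
E
```

```text
t 13.1 pos [0.4851 0.1866 0.2158] rot [ 1.8000e+02 -1.0000e-02 -1.3722e+02] q [ 21.   -0.   -4.8  85.2  -0.  -21.7] f [ 0.3  0.2 -0.5] open 0.05147474673416397
  to go [-0.014  0.002  0.798] [ 0.    -0.    -0.091]
nut 993 px 322.0 218.0 rect [563.2 203.2] [202.6  33.2] pca -138.8 mean [0.4849 0.1859] gy 0.3123 medz 0.0885
knob 1518 px 206.0 39.0 rect [447.8  55.7] [11.8 50.4] pca 102.4 mean [0.4478 0.055 ] gy 0.1762 medz 0.0883
fence 1588 px 210.0 167.0 rect [532.1  94.4] [  9.  133.9] pca 163.9 mean [0.5281 0.0956] gy 0.2374 medz 0.0429
rider 148 px 133.0 216.0 rect [606.3  72.9] [ 7.1 20.9] pca 163.3 mean [0.6061 0.0727] gy 0.2369 medz 0.0436
```

Call:
apply_moves(rows=[[[-0.01,0,0.4],[0,0,-0.09],0.6],[[-0.01,0,0.7],[0,0,-0.09],0.6],[[-0.01,0,0.79],[0,0,-0.09],0.6],[[-0.01,0,0.79],[0,0,-0.09],0.6],[[-0.01,0,0.79],[0,0,-0.09],0],[[-0.01,0,0.79],[0,0,-0.09],0],[[-0.01,0,0.79],[0,0,-0.09],0],[[-0.01,0,0.79],[0,0,-0.09],0],[[-0.01,0,0.79],[0,0,-0.09],0],[[-0.01,0,0.79],[0,0,-0.09],0]])

```text
time: 14.15
ee_pos: [0.4865, 0.1881, 0.1387]
tcp_rot: [-179.9, 0.1, -134.4]
wrist_force: [-0.7, 0.8, 6.2]
opening: 0.0105
grasp_force: 78.8
```

Call:
apply_moves(rows=[[[0,0,0],[0,0,0.12],0],[[0,0,0],[0,0,0.25],0],[[0,0,0],[0,0,0.38],0],[[0,0,0],[0,0,0.5],0],[[0,0,0],[0,0,0.62],0],[[0,0,0],[0,0,0.75],0],[[0,0,0],[0,0,0.88],0],[[0,0,0],[0,0,1.0],0],[[0,0,0],[0,0,1.0],0]])

```text
time: 15.05
ee_pos: [0.4865, 0.188, 0.1387]
tcp_rot: [180.0, 0.1, -164.5]
wrist_force: [-2.1, -0.4, 7.1]
opening: 0.0099
grasp_force: 79.0
```

Call:
apply_moves(rows=[[[0,0,0],[0,0,0.12],0],[[0,0,0],[0,0,0.25],0],[[0,0,0],[0,0,0.38],0],[[0,0,0],[0,0,0.5],0],[[0,0,0],[0,0,0.62],0],[[0,0,0],[0,0,0.75],0],[[0,0,0],[0,0,0.85],0],[[0,0,0],[0,0,0.93],0],[[0,0,0],[0,0,0.93],0],[[0,0,0],[0,0,0.93],0]])

```text
time: 16.05
ee_pos: [0.4865, 0.1879, 0.1387]
tcp_rot: [179.9, 0.1, 167.7]
wrist_force: [-0.8, -0.8, 6.6]
opening: 0.0103
grasp_force: 79.0
```

```bash
python3 - <<'E'
from h import *
togo(.486,.1877,.136,167); print(sensors.get_obs()["torque"])
E
```

```text
t 16.05 pos [0.4865 0.1879 0.1387] rot [1.7993e+02 1.2000e-01 1.6767e+02] q [ 21.1   1.  -12.3  76.5  -0.   33.5] f [-0.8 -0.8  6.6] open 0.010288825184396297
  to go [ 0.004 -0.003  0.027] [0.002 0.004 0.022]
[-0.19186154  0.26942618 -0.05472407]
```

A couple more degrees to seat it against the stop, then I release, retreat and check.

Call:
apply_moves(rows=[[[0,0,0],[0,0,0.04],0],[[0,0,0],[0,0,0.07],0],[[0,0,0],[0,0,0.07],0],[[0,0,0],[0,0,0.07],0]])

```text
time: 16.45
ee_pos: [0.4865, 0.1879, 0.1386]
tcp_rot: [179.9, 0.1, 165.6]
wrist_force: [-1.1, -0.7, 6.8]
opening: 0.0103
grasp_force: 79.0
```

Call:
apply_moves(rows=[[[0,0,0],[0,0,0],0.5],[[0,0,0],[0,0,0],0.5],[[0,0,0],[0,0,0],0.5],[[0,0,0],[0,0,0],0.6],[[0,0,-0.3],[0,0,0],0.6],[[0,0,-0.7],[0,0,0],0.6],[[0,0,-0.9],[0,0,0],0.6],[[0.4,0,-0.9],[0,0,0],0.6],[[0.8,0,-0.9],[0,0,0],0.6],[[0.8,0,-0.9],[0,0,0],0.6],[[0.8,0,-0.9],[0,0,0],0.6]])

```text
time: 17.55
ee_pos: [0.4081, 0.2079, 0.2272]
tcp_rot: [180.0, 0.1, 165.7]
wrist_force: [1.3, -0.3, 0.1]
opening: 0.0512
grasp_force: 0.0
```

```bash
python3 - <<'E'
from h import *
togo(.486,.1877,.136,167)
for n in("wrist","top"):
    r=cam(n); print(n); meas(*r)
    cv2.imwrite(f"pics/{n}4.png",r[0][:,:,::-1])
E
```

```text
t 17.55 pos [0.4081 0.2079 0.2272] rot [1.7996e+02 5.0000e-02 1.6567e+02] q [ 27.   -8.5 -11.6  86.9  -0.   41.3] f [ 1.3 -0.3  0.1] open 0.05122871578056974
  to go [-0.804 -0.004  0.913] [ 0.001  0.002 -0.044]
wrist
nut 710 px 322.0 301.0 rect [483.6 188.5] [10.8 51.8] pca 166.3 mean [0.4826 0.1889] gy 0.3146 medz 0.0885
knob 33 px 139.0 300.0 rect [439.6  55.2] [ 2.3 46.4] pca 106.8 mean [0.4434 0.0424] gy 0.1629 medz 0.0843
fence few
rider few
top
nut few
knob 142 px 368.0 243.0 rect [445.3  54.9] [12.  46.9] pca 103.4 mean [0.4453 0.0551] gy 0.1757 medz 0.0873
fence 225 px 345.0 207.0 rect [529.8  94.5] [  8.4 133.1] pca 163.9 mean [0.5279 0.0952] gy 0.237 medz 0.0419
rider 28 px 355.0 172.0 rect [604.   72.9] [ 6.9 19.3] pca 161.8 mean [0.604  0.0728] gy 0.2365 medz 0.0431
```

View pics/wrist4.png

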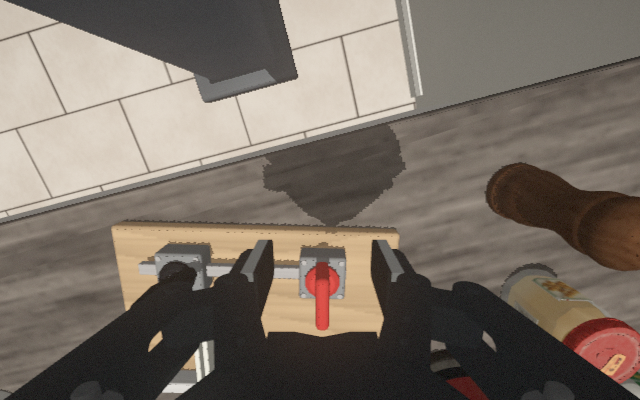

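The wrist view shows the nut (322,301) with its bar at 166°, back at its starting 167°, so it is tight. The gripper is clear of everything, and the mill still stands at (565,215). The fence is within 1 mm of the rider, so I'm handing in.

```bash
python3 -c "
from workcell import bot
print(bot.job_done())"
```

```text
the job is handed in; nothing more can be done
None
```

The job is handed in with no verdict returned: I loosened the nut about 1.0 rad, set the fence within about 1 mm of the rider, retightened the nut to its starting angle (within about 1°), and left the pepper mill standing with the gripper clear.

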